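# Rack the last test tile and close the end stop

### The arm

A 6-joint arm with a two-finger parallel gripper is mounted at the origin on the work surface. World frame = base frame: x ahead of the robot, y to its left, z up, the work surface at z = 0. Lengths are in m, angles in rad, forces in N, time in s.
With the tool pointing down it reaches from about 0.325 to 0.85 m from the base axis. Payload 4.4 kg.
Tool frame: the origin (TCP) lies midway between the tips of the shut fingers; the grasp point (between the pads) lies 19 mm behind it; z points along the fingers, y is the line along which they close (so a half turn about z gives the same grasp; the last joint's range is limited). The gripper opens to 94 mm and grips with 3 to 60 N. Pads are 16 mm wide; open, the fingers measure 119 mm over their backs; the gripper's body (75 mm by 177 mm) begins 78 mm behind the grasp point.
Start: joints at [1.149, 0.207, 1.542, -0, 1.393, -0.15], TCP at [0.154, 0.554, 0.205] pointing down, gripper open.
Joint ranges: [-2.73, 2.73], [-0.86, 2.22], [0.23, 2.46], [-1.11, 4.25], [0.08, 2.63], [-2.82, 2.82]. Speed limits (rad/s): [2.79, 2.79, 3.14, 3.14, 3.14, 3.14].

### API

Orientations are given as [roll, pitch, yaw] about the fixed x, y, z axes, in that order (R = Rz(yaw) Ry(pitch) Rx(roll)).
In Python, from rig import env gives the robot as it stands. The module is installed in compiled form; this text tells all that it offers.
- The arm moves only by the tool step_arm, never from a script. Its argument "motion" is text: rows parted by semicolons, each of 5 numbers parted by spaces: the shift along the world's x, y, z scaled (see below), then the turn about the world's z scaled (see below), then the opening, from -1 (shut) to 1 (fully open). In form: tx ty tz twist grip; .... A call has 1 to 12 rows; each row is the pose to reach, as a shift and turn from the pose commanded when the call began, turning the shorter way round; what a row does not reach only later rows make up. The controller multiplies each number of a shift by 300 mm and each number of a turn by 360 degrees. A row lasts 1/8 s, in which the tool goes at most 62.5 mm and 10.7 degrees, less where a joint would pass 70% of its speed; a pose out of reach is approached as far as the arm can. A call with a number of a shift or a turn outside -1 to 1 is refused whole. A call with a gripper value outside its range is refused whole. The fingers move at their own pace and stop on an object; the grip force is fixed at half the most. Time passes only in rows, so rows that repeat a pose let the fingers close. It gives the time, the measured TCP pose, the force, the opening and the grip force at its end, in the units of the state.
- env.sense(): the state, without advancing time (a new reading comes with each control period).
- env.get_image(name): name is "side" or "top"; returns the picture (480x640x3 uint8, red, green, blue); there is no depth.
- env.get_calibration(name): a dict with "mtx" (3x3 intrinsics, pixels), "R" (3x3) and "t" (3): a world point X has camera coordinates R X + t. Camera axes: x right, y down, z forward; pixel columns grow to the right and rows downward; lengths in m; the calibration is good to about 2 mm. A picture is of the moment at which its call begins. get_calibration takes no time and is no camera call.
- env.hand_in(): hands the job in; it is judged then, once.
The state is a dict: "clock": time; "q": joint angles; "qd": joint speeds; "effort": joint torques, N m; "tcp_pos": TCP position; "ee_rot": TCP orientation; "force": force on the tool from outside, world axes, zero at the start; "moment": the same for the moment, N m; "finger_gap": opening from 0.0 (shut) to 1.0 (fully open); "finger_force": force on a finger pad.
Only numpy, scipy, OpenCV 4.12 (cv2) and the standard library are available. Lean on these libraries where they do the work, as an engineer would, in place of code of your own. Each camera call takes 0.05 s, during which the arm holds its last target. There are 200 camera calls.

### The job

Take the tall test tile out of its small wooden stand and stand it on edge in the free slot of the tile rack, right down on the slot's floor. Then slide the rack's end stop along its rails until its plate is right up against that tile, so that the row is held. Leave the two short tiles standing in their slots and don't disturb the cup, the jar or the brush.

Things in the scene. Friction and masses are not known exactly. Their poses are not given: they have to be found in the camera images.
- rack: Fixed wooden tile rack. Base 140 (x) x 300 (y) x 10 mm thick, y from -165 to +135. Origin: on the bench under the middle of the free slot. Slots run along x, at y = 0 (free), 50 and 100 mm (short tiles in them); a fixed end plate 85 mm high at y = 131. Low rails, 22 mm high, at x = +-61 mm carry the sliding end stop, which comes from the -y end.
- slot (a point): Middle of the free slot's floor, 10 mm above the bench; axes as the rack's (x along the slot, y across, z up). The slot lies between two fins 80 mm long (x), 13 mm apart and straight up to 44 mm above the bench, then flaring to a mouth about 26 mm wide at 53 mm above the bench.
- stop (a joint): Position of the end stop along the rack's +y, in m: 0 = fully back, travel 0.114; stays where it is left (2 N friction). Its upright plate faces +y, is 100 mm wide (x) and 58 to 92 mm above the bench; the plate's face is at rack y = joint - 0.115, so at 0.1105 it meets the face of a tile standing in the middle of the free slot.
- stop_grip (a point): Middle of the top of the end stop's black grip, 130 mm above the bench: an upright block 26 (rack x) x 16 (rack y) mm, standing 52 mm above a bridge that spans the rack (bridge top 78 mm, plate top 92 mm above the bench). It lies 22 mm behind (rack -y) the plate's face. Axes as the rack's.
- tile: The tall flat ceramic test tile, 80 (x) x 9 (y) x 120 mm (z), about 160 g. Standing on edge in the stand at the start. Origin: centre of its lower edge; z up along its height; y across its thickness.
- stand: Plywood stand fixed to the bench, 110 (x) x 64 (y) x 34 mm high, with one groove along its x, 13 mm wide and 24 mm deep (groove floor 10 mm above the bench), in which the tall tile stands. Origin: on the bench under its centre.
- short_tile1: Short flat tile 80 x 9 x 75 mm high standing in the rack slot at rack y = 100 mm. Origin: centre of its lower edge.
- short_tile2: Short flat tile 80 x 9 x 75 mm high standing in the rack slot at rack y = 50 mm, next to the free slot. Origin: centre of its lower edge.
- cup: White cup, 78 mm across, 95 mm high, standing. Origin: centre of its underside.
- jar: White jar with lid, 68 mm across, 85 mm high, standing. Origin: centre of its underside.
- brush: Brush 190 mm long lying on the bench beyond the rack's end plate, along its own x. Origin: under its middle.
Things that resemble listed ones, but are neither listed nor needed, are in the scene too. Leave any red look-alike of the tile alone.

How it is judged:
By the outcome, as a careful person would: the job done as asked, in the order asked, and still so for the second after the job is handed in, with the robot touching nothing.
It also fails if it takes over 54 s, if anything falls off the work surface, if the arm or the gripper's body presses on something with over 40 N, if the wrist force passes 120 N, or if a joint passes its speed limit or range.

## Working session

There is one attempt and no reset: what is moved stays moved. The work goes in short steps, Python scripts to look and compute and a tool call to move; the robot and the scene stay as the last step left them, time stands still between calls to the robot, and variables do not carry over. Pictures are saved under pics/ and viewed, at most 10 in all, crops included, and the job is handed in when it is done.

Besides the shell and the picture viewer there is one more tool, called after ">>>" as a command line: name --argument value ..., lists and objects as JSON in quotes. step_arm: Moves the arm, as the interface text tells. Its arguments: {"type":"object","properties":{"motion":{"type":"string"}},"required":["motion"]}

```bash
mkdir -p pics; python3 - <<'E'
from rig import env
import cv2
for n in("top","side"):
    cv2.imwrite(f"pics/{n}0.png",env.get_image(n)[...,::-1]); c=env.get_calibration(n); print(n,c["mtx"].round(1).tolist(),c["R"].round(3).tolist(),c["t"].round(3).tolist())
print(env.sense())
E
```

```text
top [[495.3, 0.0, 309.8], [0.0, 495.3, 237.7], [0.0, 0.0, 1.0]] [[0.01, -1.0, -0.005], [-0.998, -0.009, -0.059], [0.059, 0.005, -0.998]] [0.029, 0.629, 1.173]
side [[458.2, 0.0, 321.8], [0.0, 458.2, 238.1], [0.0, 0.0, 1.0]] [[-0.983, -0.183, -0.002], [-0.14, 0.758, -0.637], [0.117, -0.626, -0.771]] [0.615, 0.136, 1.006]
{'clock': 0.1, 'q': array([ 1.14948046e+00,  2.07332417e-01,  1.54275108e+00, -1.63537472e-05,
        1.39352050e+00, -1.50495168e-01]), 'qd': array([-6.51376812e-04, -7.39077039e-04, -2.96017001e-03,  1.51918419e-03,
       -9.95081705e-05,  1.24926739e-03]), 'effort': array([-3.06507318e-04, -3.71862781e+01, -2.82293612e+01,  6.99472753e-02,
        3.11555411e-02, -4.42562373e-05]), 'tcp_pos': array([0.15354556, 0.55338384, 0.20443674]), 'ee_rot': array([-3.13960162e+00, -2.85647658e-04,  2.87077457e+00]), 'force': array([-0.45192863,  0.31373685, -0.18925814]), 'moment': array([-0.00748622, -0.02199049, -0.01003158]), 'finger_force': 0.0, 'finger_gap': 0.9966430076854867}
```

View pics/top0.png

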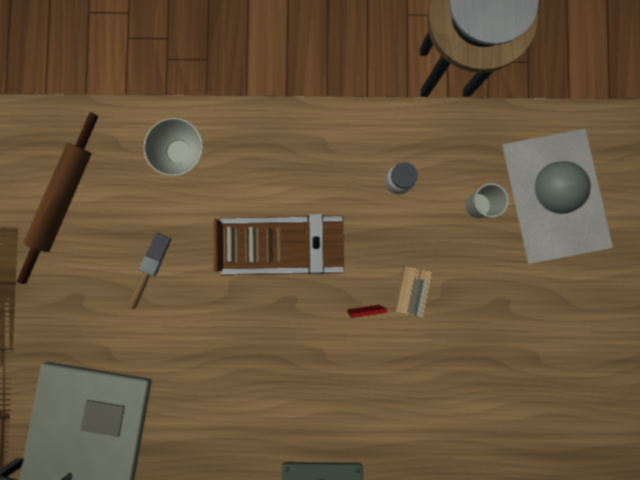

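View pics/side0.png

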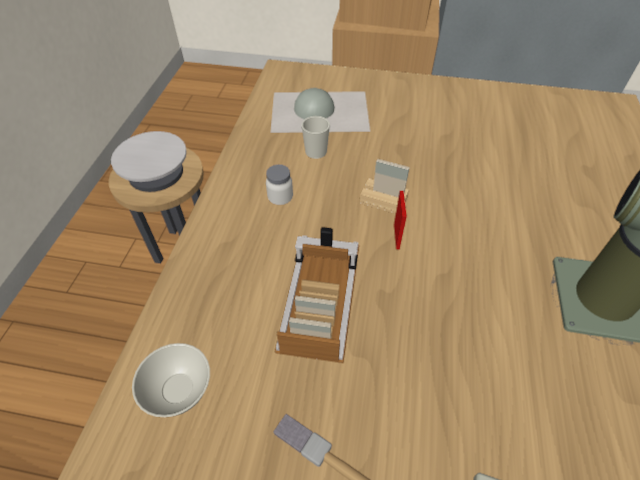

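```bash
python3 - <<'E'
import cv2
t=cv2.imread("pics/top0.png");s=cv2.imread("pics/side0.png")
cv2.imwrite("pics/c1.png",cv2.resize(t[200:330,205:440][:, :],(0,0),fx=3.4,fy=3.4,interpolation=cv2.INTER_CUBIC))
cv2.imwrite("pics/c2.png",cv2.resize(s[150:365,265:425],(0,0),fx=2.7,fy=2.7,interpolation=cv2.INTER_CUBIC))
E
```

```text
(no output)
```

View pics/c1.png

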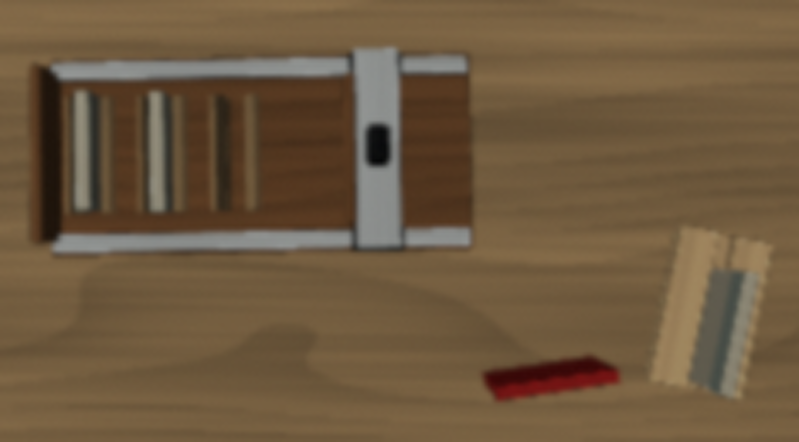

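View pics/c2.png

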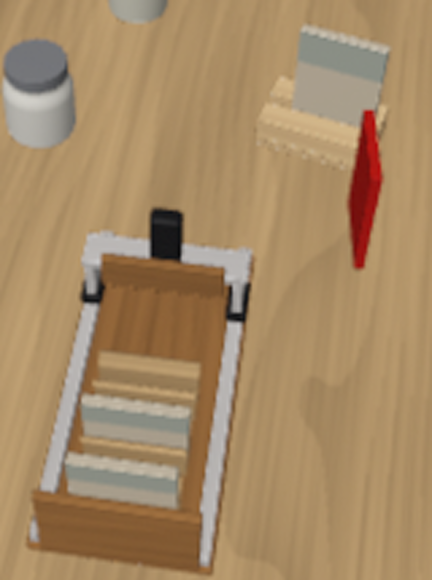

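```bash
cat > h.py <<'E'
import numpy as np,cv2
from rig import env
def cast(n,uv,z):
    c=env.get_calibration(n); d=c["R"].T@np.linalg.solve(c["mtx"],[uv[0],uv[1],1.]); o=-c["R"].T@c["t"]
    return o+d*(z-o[2])/d[2]
def rect(img,box,thr,z,n="top",smax=60):
    x0,y0,x1,y1=box; hsv=cv2.cvtColor(cv2.resize(img[y0:y1,x0:x1],(0,0),fx=8,fy=8,interpolation=cv2.INTER_CUBIC),cv2.COLOR_BGR2HSV)
    m=((hsv[...,1]<smax)&(hsv[...,2]>thr)).astype(np.uint8)
    cs,_=cv2.findContours(m,0,2); out=[]
    for c in cs:
        if cv2.contourArea(c)<600: continue
        p=(cv2.boxPoints(cv2.minAreaRect(c))+.5)/8-.5+[x0,y0]
        P=np.array([cast(n,q,z) for q in p]); e=P[1]-P[0],P[2]-P[1]
        l=max(e,key=np.linalg.norm); print(p.mean(0).round(2),"c",P.mean(0).round(4),"size",sorted(np.linalg.norm(v).round(4) for v in e),"ang",np.degrees(np.arctan2(l[1],l[0])).round(1)%180)
E
python3 - <<'E'
from h import *
t=cv2.imread("pics/top0.png")
hs=cv2.cvtColor(t,cv2.COLOR_BGR2HSV)
print(hs[300,405:432].tolist()); print(hs[245,222:285].tolist())
for thr in(120,140):
    print(thr);print("tile");rect(t,(405,270,435,325),thr,.13)
    print("short");rect(t,(222,222,262,265),thr,.085)
    print("rails");rect(t,(215,210,305,280),thr,.022)
for nm,(cx,cy),z in[("fin",(231.5,153),.053),("fin edgeL",(213,153),.053),("fin edgeR",(250,153),.053),("grip",(378,145),.13),("tileA",(757,272),.13),("tileB",(733,398),.13),("rackendA",(468,64),.022),("rackendB",(470,237),.022),("railBL",(53,245),.022),("railTL",(53,71),.022),("stand",(680,227),.034),("stand",(772,242),.034),("stand",(652,382),.034)]:
    print(nm,cast("top",(205+(cx+.5)/3.4-.5,200+(cy+.5)/3.4-.5),z).round(4))
print(cast("side",(265+342/2.7,150+36/2.7),.13))
E
```

```text
[[19, 103, 158], [18, 105, 158], [18, 104, 157], [18, 104, 150], [18, 94, 125], [21, 65, 102], [22, 50, 96], [22, 48, 95], [22, 48, 95], [23, 46, 94], [24, 42, 91], [37, 28, 83], [51, 23, 77], [56, 23, 78], [39, 28, 91], [25, 38, 122], [23, 41, 136], [23, 45, 137], [21, 53, 139], [19, 81, 145], [19, 96, 146], [18, 107, 124], [17, 115, 109], [17, 116, 108], [17, 116, 110], [17, 117, 109], [17, 116, 108]]
[[14, 158, 42], [14, 143, 75], [16, 126, 97], [17, 117, 83], [18, 75, 82], [22, 46, 123], [23, 41, 142], [23, 42, 140], [25, 39, 124], [27, 34, 82], [35, 31, 50], [22, 55, 51], [17, 92, 75], [17, 111, 99], [17, 118, 102], [17, 120, 87], [16, 136, 79], [14, 151, 83], [14, 159, 85], [13, 157, 86], [13, 160, 86], [13, 157, 86], [14, 149, 89], [16, 134, 99], [16, 122, 92], [17, 108, 71], [20, 65, 79], [23, 44, 122], [23, 42, 141], [23, 40, 140], [25, 38, 122], [30, 31, 81], [27, 42, 54], [19, 81, 66], [17, 109, 96], [17, 115, 104], [17, 118, 95], [16, 121, 82], [14, 142, 79], [13, 154, 81], [14, 159, 80], [13, 156, 80], [13, 159, 80], [14, 155, 82], [14, 141, 92], [16, 129, 99], [16, 121,
[... 1659 characters left out ...]
float64(0.0036), np.float64(0.0775)] ang 1.5999999999999943
[239.62 220.19] c [0.6687 0.2041 0.022 ] size [np.float64(0.0085), np.float64(0.0834)] ang 90.5
[282.33 218.95] c [0.6726 0.1014 0.022 ] size [np.float64(0.0093), np.float64(0.1065)] ang 89.7
fin [0.6092 0.1211 0.053 ]
fin edgeL [0.6091 0.1338 0.053 ]
fin edgeR [0.6093 0.1084 0.053 ]
grip [0.6118 0.0211 0.13  ]
tileA [ 0.533  -0.2213  0.13  ]
tileB [ 0.4532 -0.2057  0.13  ]
rackendA [ 0.6751 -0.0428  0.022 ]
rackendB [ 0.5531 -0.0449  0.022 ]
railBL [0.5446 0.2483 0.022 ]
railTL [0.6674 0.2508 0.022 ]
stand [ 0.5615 -0.1902  0.034 ]
stand [ 0.5517 -0.254   0.034 ]
stand [ 0.4542 -0.1706  0.034 ]
[ 0.49512347 -0.21442793  0.13      ]
```

>>> step_arm --motion "0.8 -1 0 0.0103 1;0.8 -1 0 0.0103 1;0.8 -1 0 0.0103 1;0.8 -1 0 0.0103 1;0.8 -1 0 0.0103 1;0.8 -1 0 0.0103 1;0.8 -1 0 0.0103 1"

```text
clock: 0.98
tcp_pos: [0.3956, 0.2511, 0.2052]
ee_rot: [-3.141, 0.0, 2.93]
force: [0.2, 0.9, -1.0]
finger_gap: 0.998
finger_force: 0.0
```

>>> step_arm --motion "0.33 -1 0 0 1;0.33 -1 0 0 1;0.33 -1 0 0 1;0.33 -1 0 0 1;0.33 -1 0 0 1;0.33 -1 0 0 1"

```text
clock: 1.72
tcp_pos: [0.4935, -0.0484, 0.2051]
ee_rot: [-3.142, -0.0, 2.931]
force: [0.0, 0.3, -0.6]
finger_gap: 1.003
finger_force: 0.0
```

>>> step_arm --motion "0 -0.54 0 0 1;0 -0.54 0 0 1;0 -0.54 0 0 1;0 -0.54 0 0 1;0 -0.54 -0.2 0 1;0 -0.54 -0.367 0 1;0 -0.54 -0.367 0 1;0 -0.54 -0.367 0 1"

```text
clock: 2.72
tcp_pos: [0.4942, -0.207, 0.097]
ee_rot: [-3.141, 0.002, 2.938]
force: [-0.8, -0.3, 0.1]
finger_gap: 1.004
finger_force: 0.0
```

```bash
python3 - <<'E'
from h import *
s=env.get_image("side")[...,::-1];t=env.get_image("top")[...,::-1]
z=lambda a:cv2.resize(a,(400,400),interpolation=cv2.INTER_CUBIC)
cv2.imwrite("pics/g1.png",np.hstack([z(s[120:240,330:450]),z(t[240:340,370:470])]))
E
```

```text
(no output)
```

View pics/g1.png

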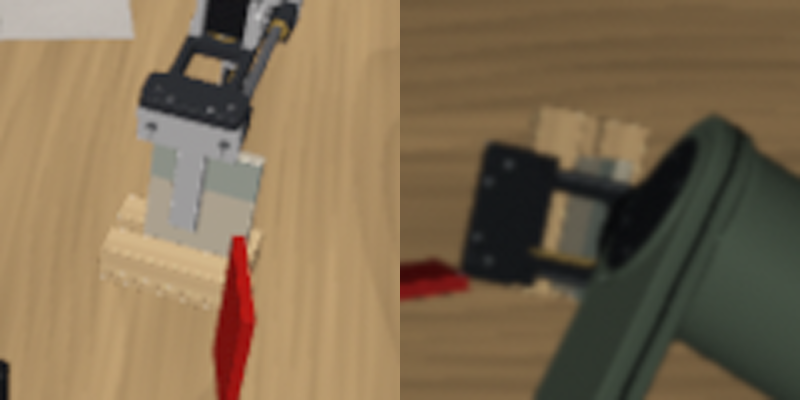

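>>> step_arm --motion "0 0 0 0 0.2;0 0 0 0 -0.3;0 0 0 0 -0.5"

```text
clock: 3.2
tcp_pos: [0.4931, -0.2082, 0.0958]
ee_rot: [-3.141, 0.001, 2.935]
force: [0.5, -0.0, 0.4]
finger_gap: 0.718
finger_force: 0.0
```

>>> step_arm --motion "0 -0.007 0 0 -0.5;0 -0.007 0 0 -0.5;0 -0.007 0 0 -1;0 -0.007 0 0 -1;0 -0.007 0 0 -1;0 -0.007 0 0 -1;0 -0.007 0 0 -1;0 -0.007 0 0 -1"

```text
clock: 4.2
tcp_pos: [0.4928, -0.21, 0.0953]
ee_rot: [-3.142, -0.0, 2.936]
force: [-0.9, 0.0, -0.5]
finger_gap: 0.094
finger_force: 30.0
```

>>> step_arm --motion "0 0 0.1 0 -1;0 0 0.25 0 -1;0 0 0.4 0 -1;0 0 0.53 0 -1;0 0 0.53 0 -1;0 0 0.53 0 -1"

```text
clock: 4.95
tcp_pos: [0.492, -0.2095, 0.2526]
ee_rot: [3.141, -0.003, 2.935]
force: [-0.2, -0.2, -1.4]
finger_gap: 0.093
finger_force: 30.0
```

```bash
python3 - <<'E'
from h import *
s=env.get_image("side")[...,::-1];t=env.get_image("top")[...,::-1]
z=lambda a:cv2.resize(a,(400,400),interpolation=cv2.INTER_CUBIC)
cv2.imwrite("pics/g2.png",np.hstack([z(s[60:220,310:470]),z(t[220:360,360:500])]))
E
```

```text
(no output)
```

View pics/g2.png

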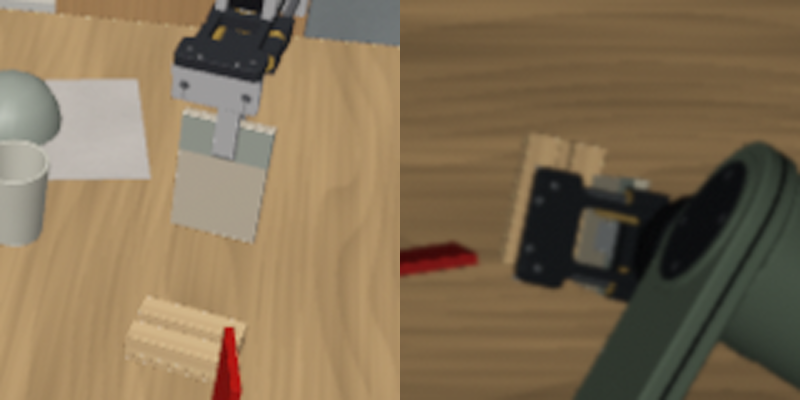

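>>> step_arm --motion "0.39 1 0 0.037 -1;0.39 1 0 0.037 -1;0.39 1 0 0.037 -1;0.39 1 0 0.037 -1;0.39 1 0 0.037 -1;0.39 1 0 0.037 -1;0.39 1 0 0.037 -1;0.39 1 0 0.037 -1;0.39 1 0 0.037 -1"

```text
clock: 6.18
tcp_pos: [0.6095, 0.0883, 0.2543]
ee_rot: [-3.141, -0.0, -3.117]
force: [0.2, 0.1, -1.5]
finger_gap: 0.094
finger_force: 30.0
```

>>> step_arm --motion "0 0.1 -0.1 0 -1;0 0.1 -0.1 0 -1;0 0.1 -0.1 0 -1;0 0.1 -0.1 0 -1"

```text
clock: 6.68
tcp_pos: [0.6107, 0.1189, 0.2258]
ee_rot: [-3.141, 0.003, -3.116]
force: [-0.6, -0.6, -0.3]
finger_gap: 0.095
finger_force: 30.0
```

>>> step_arm --motion "0 0.004 -0.12 0 -1;0 0.004 -0.2 0 -1;0 0.004 -0.27 0 -1;0 0.004 -0.27 0 -1;0 0.004 -0.27 0 -1"

```text
clock: 7.3
tcp_pos: [0.6109, 0.1208, 0.145]
ee_rot: [-3.142, 0.003, -3.116]
force: [0.3, -0.6, -1.2]
finger_gap: 0.094
finger_force: 30.0
```

```bash
python3 - <<'E'
from h import *
s=env.get_image("side")[...,::-1];t=env.get_image("top")[...,::-1]
z=lambda a:cv2.resize(a,(400,400),interpolation=cv2.INTER_CUBIC)
cv2.imwrite("pics/g3.png",np.hstack([z(s[225:365,260:400]),z(t[190:300,210:320])]))
E
```

```text
(no output)
```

View pics/g3.png

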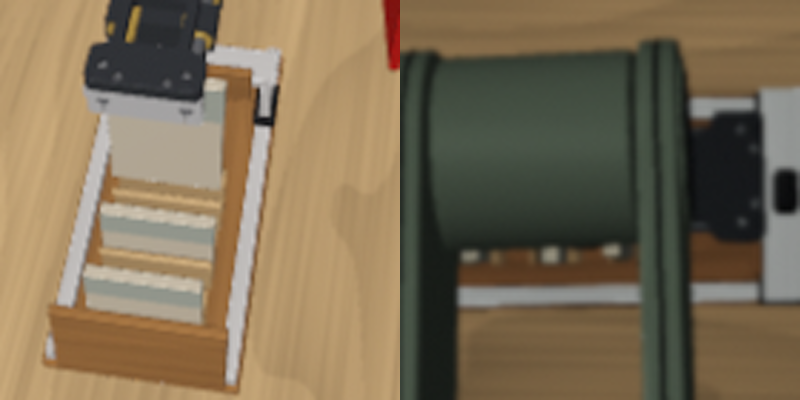

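>>> step_arm --motion "0 0 -0.03 0 -1;0 0 -0.06 0 -1;0 0 -0.08 0 -1;0 0 -0.08 0 -1"

```text
clock: 7.9
tcp_pos: [0.6096, 0.1202, 0.1183]
ee_rot: [-3.14, -0.001, -3.115]
force: [1.1, -3.2, -2.4]
finger_gap: 0.099
finger_force: 30.0
```

>>> step_arm --motion "0 -0.004 0 0 -1;0 -0.004 -0.03 0 -1;0 -0.004 -0.06 0 -1;0 -0.004 -0.06 0 -1"

```text
clock: 8.4
tcp_pos: [0.6085, 0.1199, 0.0996]
ee_rot: [-3.141, -0.003, -3.115]
force: [-0.9, -2.0, -1.2]
finger_gap: 0.092
finger_force: 30.0
```

>>> step_arm --motion "0 -0.005 -0.008 0 -1;0 -0.005 -0.012 0 -1;0 -0.005 -0.015 0 -1;0 -0.005 -0.015 0 -1"

```text
clock: 8.9
tcp_pos: [0.6098, 0.1186, 0.0969]
ee_rot: [3.141, 0.0, -3.115]
force: [-0.5, -0.2, -1.3]
finger_gap: 0.098
finger_force: 30.0
```

>>> step_arm --motion "0 0 -0.005 0 -1;0 0 -0.01 0 -1;0 0 -0.01 0 -1"

```text
clock: 9.28
tcp_pos: [0.6101, 0.1186, 0.0952]
ee_rot: [3.141, 0.001, -3.115]
force: [-2.3, -0.4, 5.9]
finger_gap: 0.096
finger_force: 30.0
```

>>> step_arm --motion "0 0 0 0 -0.6;0 0 0 0 -0.3;0 0 0 0 -0.3;0 0 0 0 -0.3"

```text
clock: 9.78
tcp_pos: [0.6098, 0.1184, 0.0936]
ee_rot: [-3.142, -0.0, -3.115]
force: [0.7, 0.0, -0.1]
finger_gap: 0.348
finger_force: 0.0
```

>>> step_arm --motion "0 0 0.15 0 -0.3;0 0 0.3 0 -0.3;0 0 0.5 0 -0.3;0 -0.4 0.5 0 -0.3;0 -0.4 0.5 0 -0.3;0 -0.7 0.5 0.0 -0.3;0 -0.7 0.5 0.0 -0.3;0 -0.7 0.5 0 -0.3"

```text
clock: 10.78
tcp_pos: [0.6096, -0.0936, 0.2436]
ee_rot: [3.141, -0.0, -3.119]
force: [-0.2, 0.5, -0.5]
finger_gap: 0.346
finger_force: 0.0
```

```bash
python3 - <<'E'
from h import *
s=env.get_image("side")[...,::-1];t=env.get_image("top")[...,::-1]
z=lambda a:cv2.resize(a,(400,400),interpolation=cv2.INTER_CUBIC)
cv2.imwrite("pics/g4.png",np.hstack([z(s[215:365,260:410]),z(t[190:300,210:320])])); cv2.imwrite("pics/s4.png",s); cv2.imwrite("pics/t4.png",t)
E
```

```text
(no output)
```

View pics/g4.png

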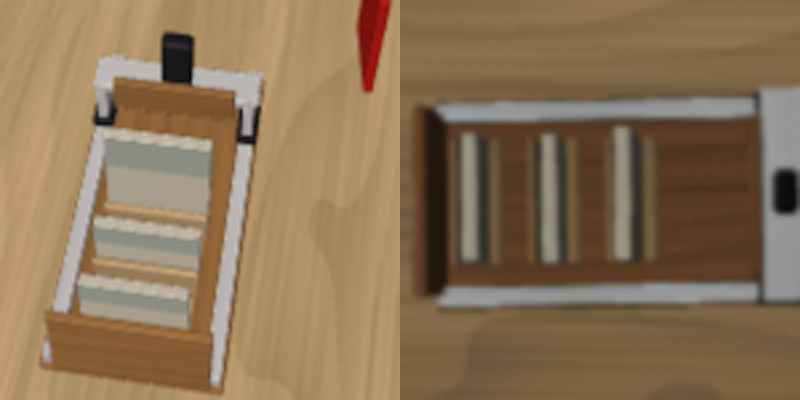

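```bash
python3 - <<'E'
from h import *
print(env.sense()["q"].round(2))
t=cv2.imread("pics/t4.png");
rect(t,(222,222,262,265),120,.085);print("tile");rect(t,(262,215,285,267),120,.13)
x0,y0=300,225;r=cv2.resize(t[y0:265,x0:335],(0,0),fx=8,fy=8,interpolation=cv2.INTER_CUBIC)
m=(cv2.cvtColor(r,cv2.COLOR_BGR2GRAY)<45).astype(np.uint8)
for c in cv2.findContours(m,0,2)[0]:
    if cv2.contourArea(c)>800:
        p=(cv2.boxPoints(cv2.minAreaRect(c))+.5)/8-.5+[x0,y0];P=np.array([cast("top",q,.13) for q in p]);print("grip",P.mean(0).round(4),np.linalg.norm(P[1]-P[0]).round(4),np.linalg.norm(P[2]-P[1]).round(4))
E
```

```text
[-0.29  0.27  1.39  0.    1.49 -1.89]
[250.41 244.08] c [0.6087 0.1693 0.085 ] size [np.float64(0.0084), np.float64(0.0785)] ang 2.1999999999999886
[228.62 243.75] c [0.6089 0.2188 0.085 ] size [np.float64(0.0083), np.float64(0.0776)] ang 1.0999999999999943
[239.   222.19] c [0.6582 0.1961 0.085 ] size [np.float64(0.0029), np.float64(0.0795)] ang 90.5
tile
[270.5  242.62] c [0.6102 0.1199 0.13  ] size [np.float64(0.009), np.float64(0.0783)] ang 0.8
[273.   219.12] c [0.6617 0.1151 0.13  ] size [np.float64(0.0107), np.float64(0.0501)] ang 90.5
grip [0.6118 0.0211 0.13  ] 0.0125 0.024
grip [ 0.6148 -0.0155  0.13  ] 0.0079 0.0723
```

>>> step_arm --motion "0.006 0.382 0 -0.25 0.3;0.006 0.382 0 -0.25 0.3;0.006 0.382 0 -0.25 0.3;0.006 0.382 0 -0.25 0.3;0.006 0.382 0 -0.25 0.3;0.006 0.382 0 -0.25 0.3;0.006 0.382 0 -0.25 0.3;0.006 0.382 0 -0.25 0.3;0.006 0.382 0 -0.25 0.3;0.006 0.382 0 -0.25 0.3;0.006 0.382 0 -0.25 0.3"

```text
clock: 12.25
tcp_pos: [0.6115, 0.0242, 0.2439]
ee_rot: [-3.142, -0.0, 1.6]
force: [-0.3, -0.2, 0.2]
finger_gap: 0.649
finger_force: 0.0
```

>>> step_arm --motion "0 0 -0.15 0 0.3;0 0 -0.3 0 0.3;0 0 -0.42 0 0.3;0 0 -0.46 0 0.3;0 0 -0.46 0 0.3"

```text
clock: 12.88
tcp_pos: [0.6114, 0.0233, 0.1056]
ee_rot: [-3.141, -0.0, 1.598]
force: [-0.0, -0.3, 0.8]
finger_gap: 0.648
finger_force: 0.0
```

>>> step_arm --motion "0 -0.005 0 0 -1;0 -0.005 0 0 -1;0 -0.005 0 0 -1;0 -0.005 0 0 -1;0 -0.005 0 0 -1;0 -0.005 0 0 -1"

```text
clock: 13.62
tcp_pos: [0.6136, 0.0215, 0.1067]
ee_rot: [3.137, 0.0, 1.597]
force: [5.5, 0.2, -0.9]
finger_gap: 0.275
finger_force: 30.0
```

>>> step_arm --motion "0.002 0.03 0 0 -1;0.001 0.07 0 0 -1;0 0.12 0 0 -1;-0.001 0.16 0 0 -1;-0.002 0.2 0 0 -1;-0.002 0.2 0 0 -1;-0.002 0.2 0 0 -1"

```text
clock: 14.5
tcp_pos: [0.6119, 0.0833, 0.1067]
ee_rot: [3.139, -0.002, 1.598]
force: [5.0, 2.4, 4.5]
finger_gap: 0.274
finger_force: 30.0
```

>>> step_arm --motion "0 0.01 0 0 -1;0 0.02 0 0 -1;0 0.025 0 0 -1;0 0.025 0 0 -1"

```text
clock: 15.0
tcp_pos: [0.6117, 0.089, 0.1067]
ee_rot: [3.14, 0.0, 1.597]
force: [3.8, -1.7, 5.6]
finger_gap: 0.274
finger_force: 30.0
```

>>> step_arm --motion "0 0.005 0 0 -1;0 0.008 0 0 -1;0 0.008 0 0 -1"

```text
clock: 15.38
tcp_pos: [0.6116, 0.0912, 0.1066]
ee_rot: [3.14, 0.0, 1.597]
force: [4.8, -1.8, 5.8]
finger_gap: 0.273
finger_force: 30.0
```

>>> step_arm --motion "0 0.004 0 0 -1;0 0.004 0 0 -1;0 0.004 0 0 -1"

```text
clock: 15.75
tcp_pos: [0.6116, 0.0924, 0.1066]
ee_rot: [3.14, 0.0, 1.597]
force: [5.0, -2.4, 5.8]
finger_gap: 0.27
finger_force: 30.0
```

>>> step_arm --motion "0 0.003 0 0 -1;0 0.003 0 0 -1;0 0.003 0 0 -1"

```text
clock: 16.12
tcp_pos: [0.6116, 0.0932, 0.1066]
ee_rot: [3.14, 0.0, 1.597]
force: [3.6, -0.6, 5.7]
finger_gap: 0.275
finger_force: 30.0
```

>>> step_arm --motion "0 0.003 0 0 -1;0 0.003 0 0 -1;0 0.003 0 0 -1"

```text
clock: 16.5
tcp_pos: [0.6116, 0.0941, 0.1066]
ee_rot: [3.14, 0.001, 1.597]
force: [3.4, -2.3, 5.5]
finger_gap: 0.274
finger_force: 30.0
```

>>> step_arm --motion "0 0.003 0 0 -1;0 0.003 0 0 -1;0 0.003 0 0 -1"

```text
clock: 16.88
tcp_pos: [0.6116, 0.095, 0.1066]
ee_rot: [3.14, 0.001, 1.597]
force: [3.0, -1.7, 6.8]
finger_gap: 0.275
finger_force: 30.0
```

```bash
python3 - <<'E'
from h import *
s=env.get_image("side")[...,::-1];t=env.get_image("top")[...,::-1]
z=lambda a:cv2.resize(a,(400,400),interpolation=cv2.INTER_CUBIC)
cv2.imwrite("pics/g5.png",np.hstack([z(s[235:325,280:370]),z(t[190:290,230:330])]))
E
```

```text
(no output)
```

View pics/g5.png

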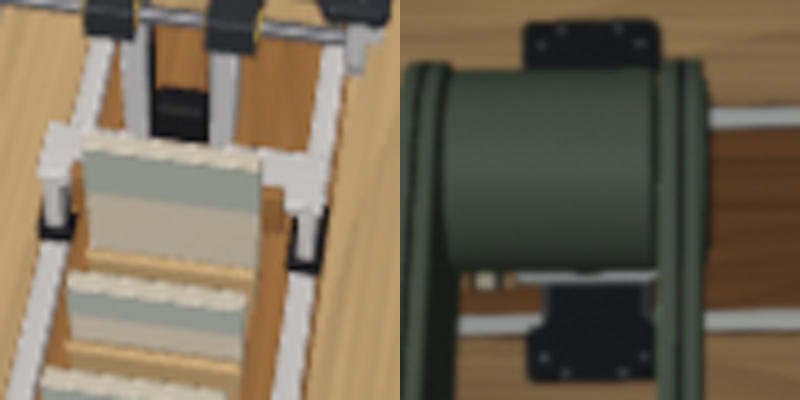

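>>> step_arm --motion "0 0.003 0 0 -1;0 0.003 0 0 -1;0 0.003 0 0 -1"

```text
clock: 17.35
tcp_pos: [0.6116, 0.0952, 0.1066]
ee_rot: [3.14, 0.002, 1.597]
force: [3.9, -3.6, 5.5]
finger_gap: 0.275
finger_force: 30.0
```

>>> step_arm --motion "0 0.003 0 0 -1;0 0.003 0 0 -1;0 0.003 0 0 -1"

```text
clock: 17.73
tcp_pos: [0.6115, 0.0959, 0.1067]
ee_rot: [3.141, 0.002, 1.597]
force: [3.7, -3.7, 5.9]
finger_gap: 0.275
finger_force: 30.0
```

>>> step_arm --motion "0 0.003 0 0 -1;0 0.003 0 0 -1;0 0.003 0 0 -1"

```text
clock: 18.1
tcp_pos: [0.6115, 0.0961, 0.1067]
ee_rot: [3.141, 0.003, 1.597]
force: [2.7, -6.0, 6.0]
finger_gap: 0.273
finger_force: 30.0
```

>>> step_arm --motion "0 0 0 0 -0.3;0 0 0 0 0;0 0 0 0 0;0 0 0 0 0"

```text
clock: 18.6
tcp_pos: [0.6101, 0.0984, 0.105]
ee_rot: [-3.139, -0.0, 1.597]
force: [-0.5, 0.0, -0.0]
finger_gap: 0.496
finger_force: 0.0
```

>>> step_arm --motion "0 0 0.1 0 0;0 0 0.3 0 0;0 0 0.5 0 0;0 -0.3 0.5 0 0;0 -0.6 0.5 0 0;0 -0.9 0.5 0 0;0 -0.9 0.5 0 0;0 -0.9 0.5 0 0"

```text
clock: 19.6
tcp_pos: [0.6103, -0.1754, 0.2554]
ee_rot: [-3.141, 0.0, 1.593]
force: [-0.6, 0.6, 0.3]
finger_gap: 0.499
finger_force: 0.0
```

```bash
python3 - <<'E'
from h import *
s=env.get_image("side")[...,::-1];t=env.get_image("top")[...,::-1]
z=lambda a:cv2.resize(a,(400,400),interpolation=cv2.INTER_CUBIC)
cv2.imwrite("pics/g6.png",np.hstack([z(s[235:355,265:385]),z(t[205:285,210:290])]))
rect(t,(222,222,262,265),120,.085);print("tile");rect(t,(262,224,275,262),120,.13)
E
```

```text
[250.63 244.06] c [0.6087 0.1688 0.085 ] size [np.float64(0.0085), np.float64(0.0785)] ang 1.1999999999999886
[228.56 243.75] c [0.6089 0.219  0.085 ] size [np.float64(0.0085), np.float64(0.0776)] ang 1.1
[239.94 222.19] c [0.6583 0.194  0.085 ] size [np.float64(0.0029), np.float64(0.0838)] ang 90.5
tile
[265.62 242.56] c [0.6103 0.1305 0.13  ] size [np.float64(0.0096), np.float64(0.0786)] ang 0.8000000000000114
```

View pics/g6.png

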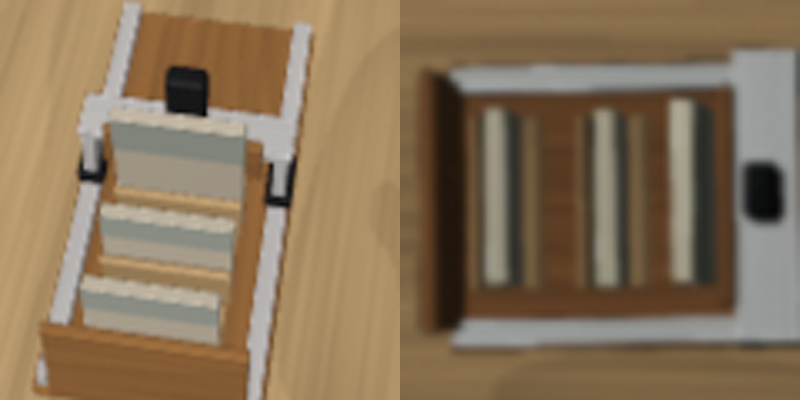

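>>> step_arm --motion "0 0.9 0 0 0.3;0 0.9 0 0 0.3;0 0.9 0 0 0.3;0 0.9 0 0 0.3;0 0.9 0 0 0.3;0 0.9 -0.15 0 0.3;0 0.9 -0.3 0 0.3;0 0.9 -0.45 0 0.3;0 0.9 -0.5 0 0.3;0 0.9 -0.5 0 0.3"

```text
clock: 20.95
tcp_pos: [0.6104, 0.0984, 0.1053]
ee_rot: [-3.14, -0.0, 1.598]
force: [-0.5, -0.7, -0.1]
finger_gap: 0.655
finger_force: 0.0
```

>>> step_arm --motion "0 0 0 0 -1;0 0 0 0 -1;0 0 0 0 -1;0 0 0 0 -1;0 0 0 0 -1"

```text
clock: 21.58
tcp_pos: [0.6115, 0.098, 0.1066]
ee_rot: [3.14, 0.0, 1.597]
force: [0.5, 0.3, 2.5]
finger_gap: 0.276
finger_force: 30.0
```

>>> step_arm --motion "0 -0.02 0 0 -1;0 -0.06 0 0 -1;0 -0.1 0 0 -1;0 -0.1 0 0 -1;0 -0.1 0 0 0;0 -0.1 0 0 0.2;0 -0.1 0 0 0.2"

```text
clock: 22.45
tcp_pos: [0.6098, 0.0683, 0.1048]
ee_rot: [-3.139, -0.0, 1.598]
force: [-0.7, 0.4, 0.4]
finger_gap: 0.553
finger_force: 0.0
```

>>> step_arm --motion "0 0 0.1 0 0.2;0 0 0.3 0 0.2;0 0 0.5 0 0.2;0 0 0.5 0 0.2"

```text
clock: 22.95
tcp_pos: [0.6146, 0.0683, 0.2631]
ee_rot: [3.129, 0.001, 1.598]
force: [0.0, 0.5, -0.2]
finger_gap: 0.6
finger_force: 0.0
```

>>> step_arm --motion "0 0.18 0 0.25 0.1;0 0.18 0 0.25 0.1;0 0.18 0 0.25 0.1;0 0.18 0 0.25 0.1;0 0.18 0 0.25 0.1;0 0.18 0 0.25 0.1;0 0.18 0 0.25 0.1;0 0.18 0 0.25 0.1;0 0.18 0 0.25 0.1;0 0.18 0 0.25 0.1"

```text
clock: 24.2
tcp_pos: [0.6099, 0.1222, 0.2538]
ee_rot: [-3.141, -0.004, -3.116]
force: [-0.3, -0.6, 0.0]
finger_gap: 0.553
finger_force: 0.0
```

>>> step_arm --motion "0 0 -0.15 0 0.1;0 0 -0.3 0 0.1;0 0 -0.4 0 0.1;0 0 -0.48 0 0.1;0 0 -0.5 0 0.1;0 0 -0.5 0 0.1"

```text
clock: 24.95
tcp_pos: [0.6107, 0.1221, 0.1055]
ee_rot: [-3.142, -0.001, -3.116]
force: [0.3, 0.2, 0.8]
finger_gap: 0.551
finger_force: 0.0
```

>>> step_arm --motion "0 0 0 0 -1;0 0 0 0 -1;0 0 0 0 -1;0 0 0 0 -1;0 0 0 0 -1;0 0 0 0 -1;0 0 0 0 -1"

```text
clock: 25.82
tcp_pos: [0.6111, 0.121, 0.1059]
ee_rot: [-3.14, 0.0, -3.115]
force: [-1.4, -3.4, 0.4]
finger_gap: 0.092
finger_force: 29.9
```

>>> step_arm --motion "0 -0.008 0.015 0 -1;0 -0.008 0.02 0 -1;0 -0.008 0.02 0 -1;0 -0.008 0.02 0 -1"

```text
clock: 26.32
tcp_pos: [0.611, 0.1201, 0.1119]
ee_rot: [3.141, 0.0, -3.115]
force: [-0.8, -1.2, -1.3]
finger_gap: 0.094
finger_force: 30.0
```

>>> step_arm --motion "0 -0.002 -0.01 0 -1;0 -0.003 -0.02 0 -1;0 -0.003 -0.024 0 -1;0 -0.003 -0.024 0 -1"

```text
clock: 26.82
tcp_pos: [0.611, 0.1189, 0.1058]
ee_rot: [3.141, 0.0, -3.115]
force: [-2.3, -0.3, 4.9]
finger_gap: 0.095
finger_force: 30.0
```

>>> step_arm --motion "0 0 0 0 -0.6;0 0 0 0 -0.2;0 0 0 0 0;0 0 0 0 0"

```text
clock: 27.32
tcp_pos: [0.611, 0.1187, 0.1044]
ee_rot: [-3.142, -0.0, -3.115]
force: [0.3, -0.5, -0.5]
finger_gap: 0.479
finger_force: 0.0
```

>>> step_arm --motion "0 0 0.15 0 0;0 0 0.3 0 0;0 0 0.5 0 0;0 -0.3 0.5 -0.03 0;0 -0.6 0.5 -0.06 0;0 -0.9 0.5 -0.09 0;0 -0.9 0.5 -0.12 0;0 -0.9 0.5 -0.12 0"

```text
clock: 28.32
tcp_pos: [0.6106, -0.1549, 0.2544]
ee_rot: [-3.141, 0.0, 2.41]
force: [-0.4, 0.1, 0.0]
finger_gap: 0.505
finger_force: 0.0
```

```bash
cat >> h.py <<'E'
def grip(t,x0,x1):
    y0=225;r=cv2.resize(t[y0:265,x0:x1],(0,0),fx=8,fy=8,interpolation=cv2.INTER_CUBIC)
    m=(cv2.cvtColor(r,cv2.COLOR_BGR2GRAY)<45).astype(np.uint8)
    for c in cv2.findContours(m,0,2)[0]:
        if cv2.contourArea(c)>800:
            p=(cv2.boxPoints(cv2.minAreaRect(c))+.5)/8-.5+[x0,y0];P=np.array([cast("top",q,.13) for q in p]);print("grip",P.mean(0).round(4),np.linalg.norm(P[1]-P[0]).round(4),np.linalg.norm(P[2]-P[1]).round(4))
def sideedge(s):
    # tile top bright edge: mean subpixel row of the upper dark/bright pattern in side view, columns of the tile
    g=cv2.cvtColor(s,cv2.COLOR_BGR2HSV)
    m=((g[...,1]<60)&(g[...,2]>110)).astype(np.uint8)
    return g
E
python3 - <<'E'
from h import *
s=env.get_image("side")[...,::-1];t=env.get_image("top")[...,::-1].copy()
cv2.imwrite("pics/s7.png",s);cv2.imwrite("pics/t7.png",t)
rect(t,(222,222,262,265),120,.085);print("tile");rect(t,(262,224,280,262),120,.13)
for thr in (130,):rect(t,(262,224,280,262),thr,.13)
grip(t,285,325)
c=env.get_calibration("side")
for y in (.115,.120,.125,.130):
    u=c["mtx"]@(c["R"]@[.61,y,.13]+c["t"]);u=(u/u[2])[:2];print(y,u.round(1))
h=cv2.cvtColor(s,cv2.COLOR_BGR2HSV);print(h[258:290,312].tolist())
E
```

```text
[250.42 244.08] c [0.6087 0.1693 0.085 ] size [np.float64(0.0085), np.float64(0.0785)] ang 2.1999999999999886
[228.56 243.75] c [0.6089 0.219  0.085 ] size [np.float64(0.0085), np.float64(0.0776)] ang 1.1
[239.62 222.19] c [0.6583 0.1947 0.085 ] size [np.float64(0.0029), np.float64(0.0823)] ang 90.5
tile
[270.5  242.56] c [0.6104 0.1199 0.13  ] size [np.float64(0.009), np.float64(0.078)] ang 0.8
[270.5  242.56] c [0.6104 0.1199 0.13  ] size [np.float64(0.0079), np.float64(0.077)] ang 0.8000000000000114
grip [0.6106 0.0625 0.13  ] 0.0125 0.0229
0.115 [318.9 265.8]
0.12 [318.4 267.8]
0.125 [318.  269.9]
0.13 [317.5 271.9]
[[12, 7, 187], [10, 8, 189], [10, 27, 172], [15, 154, 142], [15, 155, 148], [15, 154, 142], [16, 63, 157], [19, 41, 188], [19, 40, 189], [19, 38, 190], [24, 28, 173], [42, 18, 141], [40, 16, 141], [42, 18, 142], [42, 18, 141], [40, 16, 141], [39, 18, 141], [42, 18, 141], [40, 16, 141], [39, 18, 141], [26, 25, 150], [20, 40, 165], [19, 42, 168], [18, 42, 168], [19, 42, 168], [18, 42, 168], [18, 42, 168], [20, 41, 167], [19, 44, 168], [19, 44, 168], [19, 43, 167], [19, 43, 167]]
```

>>> step_arm --motion "0 0.727 0 -0.13 0.3;0 0.727 0 -0.13 0.3;0 0.727 0 -0.13 0.3;0 0.727 0 -0.13 0.3;0 0.727 0 -0.13 0.3;0 0.727 -0.1 -0.13 0.3;0 0.727 -0.3 -0.13 0.3;0 0.727 -0.45 -0.13 0.3;0 0.727 -0.5 -0.13 0.3;0 0.727 -0.5 -0.13 0.3"

```text
clock: 29.68
tcp_pos: [0.6105, 0.0682, 0.1044]
ee_rot: [-3.14, -0.0, 1.599]
force: [0.4, -0.7, 0.5]
finger_gap: 0.649
finger_force: 0.0
```

>>> step_arm --motion "0 0 0 0 -1;0 0 0 0 -1;0 0 0 0 -1;0 0 0 0 -1;0 0 0 0 -1;0 0 0 0 -1"

```text
clock: 30.42
tcp_pos: [0.6124, 0.0667, 0.1055]
ee_rot: [3.139, 0.0, 1.597]
force: [3.5, 0.2, 1.9]
finger_gap: 0.274
finger_force: 30.0
```

>>> step_arm --motion "0 0.02 0 0 -1;0 0.05 0 0 -1;0 0.08 0 0 -1;0 0.08 0 0 -1;0 0.08 0 0 -1"

```text
clock: 31.05
tcp_pos: [0.6116, 0.0927, 0.1055]
ee_rot: [3.14, -0.002, 1.598]
force: [2.6, -0.0, 4.8]
finger_gap: 0.274
finger_force: 30.0
```

```bash
cat > e.py <<'E'
from h import *
def rows(s):
    v=cv2.GaussianBlur(s,(1,1),0).max(2).astype(float); o=[]
    for u in range(304,326):
        a=v[:,u]; r0=[r for r in range(262,276) if a[r]>165>=a[r+1] and a[r+2]<150 and a[r-1]>180]
        r1=[r for r in range(272,290) if a[r]<155<=a[r+1]]
        if r0 and r1:
            r=r0[0];q=r1[0]; o.append((r+(a[r]-165)/(a[r]-a[r+1]),q+(155-a[q])/(a[q+1]-a[q])))
    return len(o),np.mean(o,0).round(2)
print("ref",rows(cv2.imread("pics/s7.png")),"now",rows(env.get_image("side")[...,::-1].copy()), env.sense()["tcp_pos"].round(4))
E
python3 e.py
```

```text
ref (22, array([268.37, 278.68])) now (10, array([268.31, 277.58])) [0.6116 0.0926 0.1055]
```

```bash
cat > e.py <<'E'
from h import *
def rows(s):
    v=s.max(2).astype(float); o={}
    for u in range(296,334):
        a=v[:,u]; r0=[r for r in range(262,276) if a[r]>165>=a[r+1] and a[r+2]<152 and a[r+3]<152]
        r1=[r for r in range(272,290) if a[r]<155<=a[r+1]]
        if r0 and r1:
            r=r0[-1];q=r1[0]; o[u]=(r+(a[r]-165)/(a[r]-a[r+1]),q+(155-a[q])/(a[q+1]-a[q]))
    return o
a=rows(cv2.imread("pics/s7.png"));b=rows(env.get_image("side")[...,::-1].copy());k=[u for u in a if u in b]
d=np.array([np.subtract(b[u],a[u]) for u in k]);print(len(k),"shift px",np.median(d,0).round(2),d.mean(0).round(2),env.sense()["tcp_pos"].round(4))
E
python3 e.py
```

```text
34 shift px [ 0.22 -0.65] [ 0.24 -0.65] [0.6116 0.0926 0.1055]
```

```bash
cat > e.py <<'E'
from h import *
def rows(s):
    v=s.max(2).astype(float); o={}
    for u in range(298,332):
        a=v[:,u]; c=271+int(round((u-312)*.12))   # grey band centre-ish
        W=a[c-8:c-2].max();G=np.median(a[c:c+5]);B=np.median(a[c+13:c+18])
        def cr(lo,hi,t):
            for r in range(lo,hi):
                if (a[r]-t)*(a[r+1]-t)<=0 and a[r]!=a[r+1]: return r+(a[r]-t)/(a[r]-a[r+1])
        p=cr(c-4,c+4,(W+G)/2);q=cr(c+3,c+13,(G+B)/2)
        if p and q:o[u]=(p,q,W,G,B)
    return o
a=rows(cv2.imread("pics/s7.png"));b=rows(env.get_image("side")[...,::-1].copy());k=[u for u in a if u in b]
d=np.array([np.subtract(b[u],a[u]) for u in k]);print(len(k),"shift px, WGB change",np.median(d,0).round(2),env.sense()["tcp_pos"].round(4))
E
python3 e.py
```

```text
34 shift px, WGB change [-0.01  0.    9.    8.5   8.  ] [0.6116 0.0927 0.1055]
```

Robust now (0.00 px shift, tile untouched). Creep.

>>> step_arm --motion "0 0.005 0 0 -1;0 0.01 0 0 -1;0 0.01 0 0 -1"

```text
clock: 31.58
tcp_pos: [0.6116, 0.0947, 0.1055]
ee_rot: [3.14, -0.0, 1.598]
force: [2.1, -0.9, 5.9]
finger_gap: 0.275
finger_force: 30.0
```

```bash
python3 e.py
```

```text
34 shift px, WGB change [-0.01 -0.    9.    9.    8.  ] [0.6116 0.0947 0.1055]
```

>>> step_arm --motion "0 0.003 0 0 -1;0 0.003 0 0 -1"

```text
clock: 31.88
tcp_pos: [0.6115, 0.0955, 0.1055]
ee_rot: [3.14, 0.0, 1.598]
force: [2.5, -1.3, 5.9]
finger_gap: 0.271
finger_force: 30.0
```

```bash
python3 e.py
```

```text
34 shift px, WGB change [-0.01  0.    9.    9.    8.  ] [0.6116 0.0955 0.1055]
```

>>> step_arm --motion "0 0.002 0 0 -1;0 0.002 0 0 -1"

```text
clock: 32.17
tcp_pos: [0.6115, 0.096, 0.1055]
ee_rot: [3.14, 0.0, 1.598]
force: [3.1, -2.1, 5.8]
finger_gap: 0.275
finger_force: 30.0
```

```bash
python3 e.py
```

```text
34 shift px, WGB change [-0.01  0.    9.    9.    8.  ] [0.6115 0.096  0.1055]
```

>>> step_arm --motion "0 0.002 0 0 -1;0 0.002 0 0 -1"

```text
clock: 32.48
tcp_pos: [0.6115, 0.0966, 0.1055]
ee_rot: [3.14, 0.0, 1.598]
force: [2.2, -1.6, 5.9]
finger_gap: 0.271
finger_force: 30.0
```

```bash
python3 e.py
```

```text
34 shift px, WGB change [0.09 0.15 9.   9.   8.  ] [0.6115 0.0966 0.1055]
```

>>> step_arm --motion "0 0.002 0 0 -1;0 0.002 0 0 -1"

```text
clock: 32.78
tcp_pos: [0.6115, 0.0972, 0.1055]
ee_rot: [3.14, 0.0, 1.598]
force: [2.3, -2.1, 5.9]
finger_gap: 0.275
finger_force: 30.0
```

```bash
python3 e.py
```

```text
34 shift px, WGB change [0.83 0.55 9.5  8.   8.  ] [0.6115 0.0972 0.1055]
```

>>> step_arm --motion "0 0 0 0 -0.3;0 0 0 0 0.1;0 0 0 0 0.1;0 0 0 0 0.1"

```text
clock: 33.33
tcp_pos: [0.6104, 0.0967, 0.1041]
ee_rot: [-3.14, -0.0, 1.597]
force: [-0.2, 1.1, 0.0]
finger_gap: 0.547
finger_force: 0.0
```

>>> step_arm --motion "0 0 0.1 0 0.1;0 0 0.3 0 0.1;0 0 0.5 0 0.1;0 0 0.5 0 0.1;0 -0.4 0.5 0 0.1;0 -0.8 0.5 0 0.1;0 -0.9 0.5 0 0.1;0 -0.9 0.5 0 0.1;0 -0.9 0.5 0 0.1"

```text
clock: 34.45
tcp_pos: [0.6097, -0.1768, 0.2526]
ee_rot: [-3.139, -0.001, 1.593]
force: [0.3, 0.6, 0.7]
finger_gap: 0.552
finger_force: 0.0
```

```bash
python3 e.py; python3 - <<'E'
from h import *
t=env.get_image("top")[...,::-1].copy()
rect(t,(222,222,262,265),120,.085);print("tile");rect(t,(262,224,275,262),120,.13);grip(t,270,310)
E
```

```text
34 shift px, WGB change [ 0.81  0.55  0.   -1.   -2.  ] [ 0.6098 -0.1778  0.2527]
[250.63 244.12] c [0.6086 0.1688 0.085 ] size [np.float64(0.0085), np.float64(0.0788)] ang 1.1999999999999886
[228.56 243.81] c [0.6088 0.219  0.085 ] size [np.float64(0.0085), np.float64(0.0773)] ang 1.0999999999999943
[239.62 222.19] c [0.6583 0.1947 0.085 ] size [np.float64(0.0029), np.float64(0.0823)] ang 90.5
tile
[269.69 242.56] c [0.6104 0.1216 0.13  ] size [np.float64(0.0087), np.float64(0.078)] ang 0.8000000000000114
grip [0.6095 0.0922 0.13  ] 0.0142 0.0229
```

```bash
python3 -c "
from rig import env
print(env.hand_in())"
```

```text
the job is handed in; nothing more can be done
None
```

The job is handed in at about 34.5 s of robot time: the tall tile stands on the free slot's floor with the end stop's plate against it, leaning about 1° (my first push tipped it about 5°, so I re-seated it and slid the stop again). The short tiles are still in their slots, and the arm never went near the cup, jar or brush.

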